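# Sweep the pot lids into the tray

## Task

Clear the mat for the next mix: sweep the three loose paint-pot lids (red, yellow, white) across the bench with the fingertips into the open-fronted plywood tray, until each lid lies flat and completely inside it, past the ends of its side walls. Slide them steadily along the bench, never picking one up or flicking it. Leave the paper cup, the paint bottle and the tape roll standing where they are.

Things in the scene. Friction and masses are not known exactly. Their poses are not given: they have to be found in the camera images.
- red_lid_center (a point): centre of the loose red plastic paint-pot lid: a disc 40 mm across and 14 mm high lying flat on the bench, about 16 g; this point is on its axis, 7 mm above the bench; z up
- yellow_lid_center (a point): centre of the loose yellow plastic paint-pot lid: a disc 40 mm across and 14 mm high lying flat on the bench, about 16 g; this point is on its axis, 7 mm above the bench; z up
- white_lid_center (a point): centre of the loose white plastic paint-pot lid: a disc 40 mm across and 14 mm high lying flat on the bench, about 16 g; this point is on its axis, 7 mm above the bench; z up
- red_lid: the red lid itself; origin at the centre of its underside
- yellow_lid: the yellow lid itself; origin at the centre of its underside
- white_lid: the white lid itself; origin at the centre of its underside
- tray_mouth (a point): middle of the open front of the plywood tray, at bench level. The tray is a U of three walls (8 mm thick, 28 mm high) fixed to the bench, with no floor or lip: lids slide in on the bench, which is coloured blue inside. Its y axis points into the tray, x along the open front, z up. Inside it is 240 mm wide (x from -120 to 120 mm) and 130 mm deep (y from 0 to the back wall at 130 mm); the side walls start at y = 0
- tray_back (a point): middle of the inner face of the tray's back wall, at the top of the wall (28 mm above the bench); axes as those of tray_mouth
- paper_cup: small brown paper cup of blue paint with a wooden stirring stick poking out, 62 mm across at the rim, 66 mm high (stick to 150 mm), loose, stands on the bench; origin at the centre of its underside. A bystander
- paint_bottle: small blue bottle with a white cap, 40 mm across, 70 mm high, loose, stands on the bench; origin at the centre of its underside. A bystander
- tape_roll: black roll of tape lying flat, 72 mm across, 24 mm high, loose; origin at the centre of its underside. A bystander

How it is judged:
By the outcome, as a careful person would: the job done as asked, in the order asked, and still so for the second after the job is handed in, with the robot touching nothing.
It also fails if it takes over 58 s, if anything falls off the work surface, if the arm or the gripper's body presses on something with over 40 N, if the wrist force passes 120 N, or if a joint passes its speed limit or range.

## Robot

A 6-joint arm with a two-finger parallel gripper is mounted at the origin on the work surface. World frame = base frame: x ahead of the robot, y to its left, z up, the work surface at z = 0. Lengths are in m, angles in rad, forces in N, time in s.
With the tool pointing down it reaches from about 0.375 to 0.75 m from the base axis. Payload 9 kg.
Tool frame: the origin (TCP) lies midway between the tips of the shut fingers; the grasp point (between the pads) lies 19 mm behind it; z points along the fingers, y is the line along which they close (so a half turn about z gives the same grasp; the last joint's range is limited). The gripper opens to 85 mm and grips with 20 to 120 N. Pads are 22 mm wide; open, the fingers measure 114 mm over their backs; the gripper's body (76 mm by 85 mm) begins 54 mm behind the grasp point. The pads swing forward as they close: fully open they stand 13 mm farther back than shut.
Start: joints at [-1.54, 0.104, 0.097, 1.564, 0, 1.353], TCP at [0.148, -0.582, 0.231] pointing down, gripper open.
Joint ranges: [-2.99, 2.99], [-0.84, 1.86], [-1.1, 1.16], [-1.84, 2.11], [-1.51, 1.56], [-3.14, 3.14]. Speed limits (rad/s): [2.22, 2.22, 2.57, 3.14, 3.14, 3.14].

## Interface

Orientations are given as [roll, pitch, yaw] about the fixed x, y, z axes, in that order (R = Rz(yaw) Ry(pitch) Rx(roll)).
In Python, from rig import * gives the robot as it stands.
- The arm moves only by the tool arm_command, never from a script. Its argument "commands" is a list that holds one entry, the list of rows, each a list of 5 numbers: the opening, from 0 (shut) to 1 (fully open), then the shift along the world's x, y, z in cm, then the turn about the world's z in rad. A call has exactly 5 rows; each row shifts and turns the commanded pose from where the row before left it; what a row does not reach is not made up. A row lasts 1/8 s, in which the tool goes at most 62.5 mm and 10.7 degrees, less where a joint would pass 70% of its speed; a pose out of reach is approached as far as the arm can. A call with a gripper value outside its range is refused whole. The fingers move at their own pace and stop on an object; "squeeze" is the grip in N (left out, the last holds). Time passes only in rows, so rows that do not move let the fingers close, or fill a call up. It gives the time, the measured TCP pose, the force, the opening and the grip force at its end, in the units of the state.
- state(): the state, without advancing time (a new reading comes with each control period).
- read_camera(name): name is "scene" or "top"; returns the picture (480x640x3 uint8, blue, green, red); there is no depth.
- camera_model(name): a dict with "intrinsics" (3x3 intrinsics, pixels), "k1" (the pictures are not rectified: a ray, as slopes to the right and down, at radius r is drawn at 1 + k1 r^2 times it, then the intrinsics apply), "R" (3x3) and "t" (3): a world point X has camera coordinates R X + t. Camera axes: x right, y down, z forward; pixel columns grow to the right and rows downward; lengths in m; the calibration is good to about 2 mm. A picture is of the moment at which its call begins. camera_model takes no time and is no camera call.
- finish_job(): hands the job in; it is judged then, once.
Trained networks look in the newest picture that a camera, given by its name, has taken for a name from the list of things; names that differ only in an ending like _2 or _b are one class to them, and where a whole thing is asked for, a point or a joint stands for the part that bears it (a point fixed in the world has none). Each returns a list of dicts, best first, with "conf" (0 to 1); they miss things now and then, are a little off and sometimes report something else, mostly with a low value. They report only what shows in the picture. A call takes as long as a camera call.
- search_frame(camera, thing): "xyz" ([x, y, z] in m, in world coordinates, good to about 4 mm: the middle of the surface that is visible of it).
- mark_of(camera, thing): "xyz" ([x, y, z] in m, in world coordinates, good to about 4 mm: a listed point, or the origin of a listed thing).
The state is a dict: "clock": time; "joint_pos": joint angles; "qvel": joint speeds; "joint_efforts": joint torques, N m; "eef_pos": TCP position; "eef_rot": TCP orientation; "contact_force": force on the tool from outside, world axes, zero at the start; "moment": the same for the moment, N m; "opening": finger opening in m; "grip_force": force on a finger pad.
Only numpy, scipy, OpenCV 4.12 (cv2) and the standard library are available. Lean on these libraries where they do the work, as an engineer would, in place of code of your own. Each camera call takes 0.05 s, during which the arm holds its last target. There are 200 camera calls.

## Working session

There is one attempt and no reset: what is moved stays moved. The work goes in short steps, Python scripts to look and compute and a tool call to move; the robot and the scene stay as the last step left them, time stands still between calls to the robot, and variables do not carry over. Pictures are saved under pics/ and viewed, at most 10 in all, crops included, and the job is handed in when it is done.

Besides the shell and the picture viewer there is one more tool, called after "Emit:" as name([rows], argument=value, ...), one row to a line, values as JSON. arm_command: Moves the arm, as the interface text tells. Its arguments: {"type":"object","properties":{"commands":{"type":"array","items":{"type":"array","items":{"type":"array","items":{"type":"number"}}}},"squeeze":{"type":"number"}},"required":["commands"]}

```bash
mkdir -p pics; cat > h.py <<'E'
from rig import *
import numpy as np, cv2
def pix2w(cam,u,v,z):
    m=camera_model(cam);K=np.array(m["intrinsics"]);k=m["k1"]
    p=cv2.undistortPoints(np.array([[[u,v]]],float),K,np.array([k,0,0,0,0.]))[0,0]
    R=np.array(m["R"]);t=np.array(m["t"]);d=R.T@np.array([p[0],p[1],1]);c=-R.T@t
    return c+d*(z-c[2])/d[2]
E
python3 - <<'E'
from h import *
for c in ("top","scene"):
    cv2.imwrite(f"pics/{c}0.png",read_camera(c))
for n in ["red_lid_center","yellow_lid_center","white_lid_center","tray_mouth","tray_back","paper_cup","paint_bottle","tape_roll"]:
    for c in ("top","scene"):
        print(n,c,[(np.round(d["xyz"],3).tolist(),round(d["conf"],2)) for d in mark_of(c,n)[:2]])
s=state();print(s["clock"],s["eef_pos"],s["eef_rot"],s["opening"])
E
```

```text
red_lid_center top [([0.474, -0.229, 0.006], 0.81)]
red_lid_center scene []
yellow_lid_center top [([0.533, -0.114, 0.012], 0.74)]
yellow_lid_center scene [([0.535, -0.11, 0.006], 0.66)]
white_lid_center top [([0.63, -0.065, 0.005], 0.67)]
white_lid_center scene [([0.633, -0.06, 0.005], 0.54), ([0.535, -0.115, 0.001], 0.45)]
tray_mouth top [([0.532, 0.124, 0.003], 0.81)]
tray_mouth scene [([0.534, 0.125, 0.001], 0.8)]
tray_back top [([0.528, 0.255, 0.03], 0.69), ([0.633, -0.063, 0.006], 0.28)]
tray_back scene [([0.528, 0.256, 0.03], 0.78)]
paper_cup top [([0.763, -0.096, 0.005], 0.94)]
paper_cup scene [([0.757, -0.091, 0.0], 0.94)]
paint_bottle top [([0.34, -0.164, 0.002], 0.68)]
paint_bottle scene [([0.341, -0.162, -0.003], 0.94)]
tape_roll top [([0.556, -0.427, -0.001], 0.85), ([0.759, -0.096, 0.002], 0.66)]
tape_roll scene [([0.552, -0.421, -0.0], 0.82), ([0.53, 0.257, 0.03], 0.66)]
0.9 [ 0.14776295 -0.581549    0.23133061] [3.14149283e+00 1.25571536e-05 2.48784569e-01] 0.08560537758267642
```

View pics/top0.png

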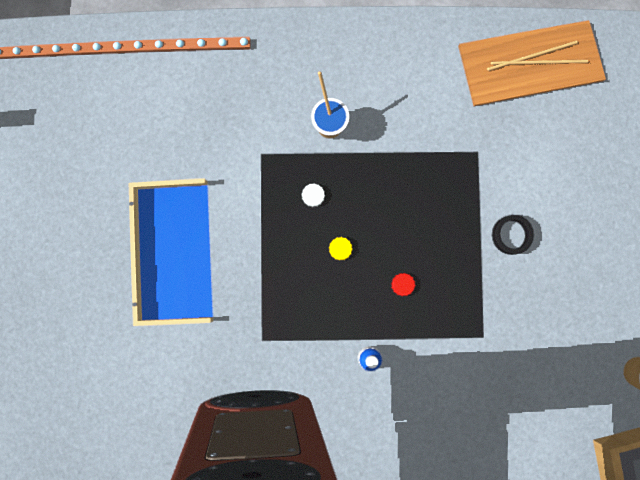

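View pics/scene0.png

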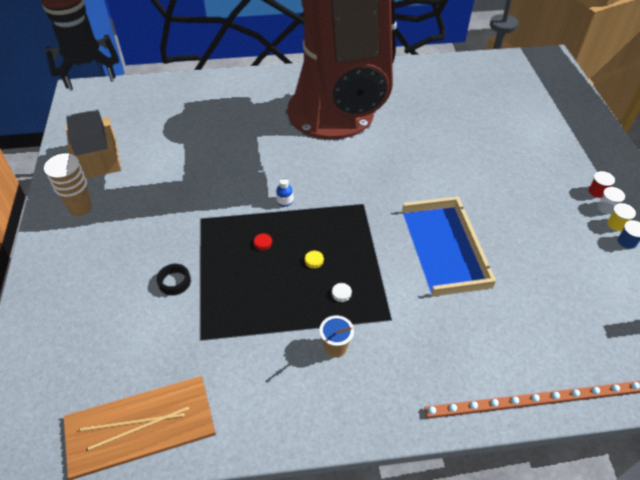

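Both pictures agree with the networks. In the top view the lids are red (403,285), yellow (340,248) and white (313,195), and the tray opens to the right around (210,250). I'll straddle each lid with the fingers about 30 mm apart and push along +y, taking yellow first.

Emit:
arm_command([
  [[0.35,3.85,4.17,0,0.132],[0.35,3.85,4.17,0,0.132],[0.35,3.85,4.17,0,0.132],[0.35,3.85,4.17,0,0.132],[0.35,3.85,4.17,0,0.132]],
])

```text
clock: 1.52
eef_pos: [0.3413, -0.3716, 0.2315]
eef_rot: [3.141, 0.0, 0.913]
contact_force: [1.4, -0.0, -0.6]
opening: 0.0297
grip_force: 0.0
```

Emit:
arm_command([
  [[0.35,3.85,4.17,0,0.132],[0.35,3.85,4.17,0,0.132],[0.35,3.85,4.17,0,0.132],[0.35,3.85,4.17,0,0.132],[0.35,3.85,4.17,0,0.134]],
])

```text
clock: 2.15
eef_pos: [0.5339, -0.163, 0.2316]
eef_rot: [3.141, 0.0, 1.575]
contact_force: [-0.6, -1.1, 1.2]
opening: 0.0298
grip_force: 0.0
```

```bash
python3 -c "
from h import *
s=state();print(s['clock'],s['eef_pos'],s['eef_rot'],s['opening'],s['joint_pos'])"
```

```text
2.15 [ 0.53392878 -0.16299483  0.23157324] [3.14090484e+00 4.56984724e-04 1.57527029e+00] 0.02976360501795441 [-5.30555059e-01 -2.45216960e-02 -3.40105202e-02  1.56048281e+00
 -4.24317051e-05  1.03576713e+00]
```

Emit:
arm_command([
  [[0.35,0,-0.7,-6,0],[0.35,0,0,-6,0],[0.35,0,0,-6,0],[0.35,0,0,-3.4,0],[0.35,0,0,-1,0]],
])

```text
clock: 2.78
eef_pos: [0.5312, -0.1706, 0.005]
eef_rot: [-3.138, -0.002, 1.571]
contact_force: [0.1, 0.6, 0.4]
opening: 0.0299
grip_force: 0.0
```

```bash
python3 -c "
from h import *
s=state();print(s['eef_pos'],s['contact_force'])
im=read_camera('scene')[170:350,220:480];cv2.imwrite('pics/a.png',cv2.resize(im,None,fx=3,fy=3))"
```

```text
[ 0.53117322 -0.17060223  0.0050053 ] [0.0600862  0.55645867 0.43226543]
```

View pics/a.png

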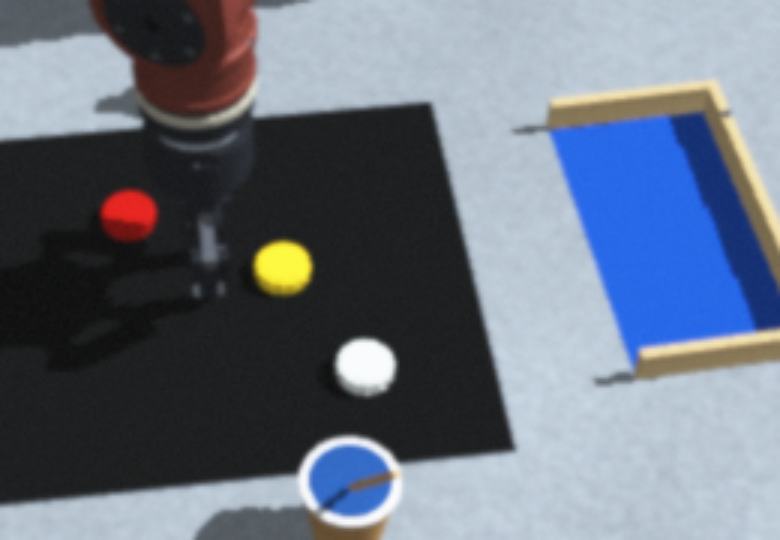

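Emit:
arm_command([
  [[0.35,0.2,0.6,-0.3,0],[0.35,0,1.0,0,0],[0.35,0,1.2,0,0],[0.35,0,1.6,0,0],[0.35,0,1.8,0,0]],
])

```text
clock: 3.45
eef_pos: [0.5348, -0.1083, 0.0046]
eef_rot: [3.141, 0.0, 1.571]
contact_force: [-0.4, -0.7, 0.1]
opening: 0.0296
grip_force: 0.1
```

Emit:
arm_command([
  [[0.35,0,1.8,0,0],[0.35,0,1.8,0,0],[0.35,0,1.8,0,0],[0.35,0,1.7,0,0],[0.35,0,1.4,0,0]],
])

```text
clock: 4.08
eef_pos: [0.5347, -0.0234, 0.0043]
eef_rot: [3.142, 0.0, 1.571]
contact_force: [0.1, -0.4, 0.2]
opening: 0.0299
grip_force: 0.1
```

```bash
python3 -c "
from h import *
s=state();print(s['eef_pos'],s['contact_force'])
im=read_camera('scene')[170:350,220:480];cv2.imwrite('pics/b.png',cv2.resize(im,None,fx=3,fy=3))
print(mark_of('scene','yellow_lid_center'))"
```

```text
[ 0.5347112  -0.02341517  0.00433703] [ 0.10901159 -0.39343376  0.22398108]
[{'xyz': [0.5363, 0.0055, 0.0046], 'conf': 0.57}, {'xyz': [0.4685, -0.2249, 0.0055], 'conf': 0.19}]
```

View pics/b.png

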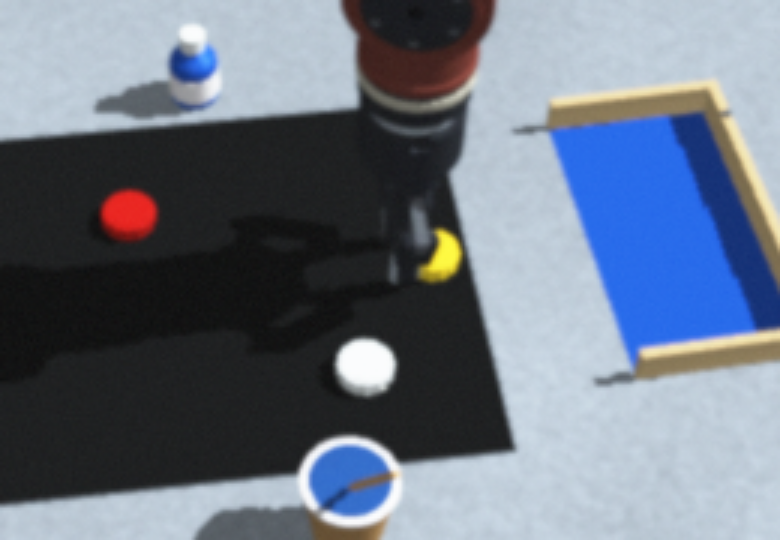

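Emit:
arm_command([
  [[0.35,0,1.4,0,0],[0.35,0,1.7,0,0],[0.35,0,1.8,0,0],[0.35,0,1.8,0,0],[0.35,0,1.8,0,0]],
])

```text
clock: 4.8
eef_pos: [0.5347, 0.0618, 0.0043]
eef_rot: [3.141, 0.0, 1.571]
contact_force: [-0.3, -0.5, -0.1]
opening: 0.0301
grip_force: 0.1
```

Emit:
arm_command([
  [[0.35,0,1.8,0,0],[0.35,0,1.8,0,0],[0.35,0,1.8,0,0],[0.35,0,1.6,0,0],[0.35,0,1.2,0,0]],
])

```text
clock: 5.42
eef_pos: [0.5347, 0.1435, 0.0043]
eef_rot: [3.142, 0.0, 1.571]
contact_force: [0.8, -0.5, 0.6]
opening: 0.0301
grip_force: 0.1
```

Emit:
arm_command([
  [[0.35,0,0.8,0,0],[0.35,0,0.4,0,0],[0.35,0,0,0,0],[0.35,0,-1,0,0],[0.35,0,-2,0,0]],
])

```text
clock: 6.05
eef_pos: [0.5347, 0.1234, 0.0043]
eef_rot: [3.141, 0.0, 1.571]
contact_force: [-0.1, -0.1, 0.7]
opening: 0.0296
grip_force: 0.0
```

```bash
python3 -c "
from h import *
s=state();print(s['eef_pos'],s['contact_force'])
im=read_camera('scene')
for n in ['yellow','red','white']: print(mark_of('scene',n+'_lid_center'))"
```

```text
[0.53472433 0.12338248 0.00431142] [-0.07464928 -0.0691423   0.67038304]
[{'xyz': [0.5382, 0.1821, 0.0097], 'conf': 0.73}, {'xyz': [0.3421, -0.1617, -0.0015], 'conf': 0.69}]
[{'xyz': [0.4673, -0.2219, 0.0025], 'conf': 0.56}]
[{'xyz': [0.6294, -0.0643, 0.0086], 'conf': 0.55}]
```

Emit:
arm_command([
  [[0.35,0,-1,6,0],[0.35,1.9,-4.5,0,0],[0.35,1.9,-4.6,0,0],[0.35,1.9,-4.6,0,0],[0.35,1.9,-4.6,0,0]],
])

```text
clock: 6.88
eef_pos: [0.6113, -0.0701, 0.0644]
eef_rot: [3.141, -0.0, 1.571]
contact_force: [0.8, -0.2, -0.1]
opening: 0.0297
grip_force: 0.0
```

Emit:
arm_command([
  [[0.35,2.0,-4.5,0,0],[0.35,0,0,-4,0],[0.35,0,0,-2,0],[0.35,0,0.6,0,0],[0.35,0,1,0,0]],
])

```text
clock: 7.5
eef_pos: [0.6312, -0.0966, 0.0056]
eef_rot: [3.14, 0.0, 1.571]
contact_force: [-0.1, 1.3, 0.2]
opening: 0.03
grip_force: 0.0
```

```bash
python3 -c "
from h import *
s=state();print(s['eef_pos'],s['contact_force'])
im=read_camera('scene')[170:350,220:480];cv2.imwrite('pics/c.png',cv2.resize(im,None,fx=3,fy=3))
print(mark_of('scene','white_lid_center'))"
```

```text
[ 0.63121131 -0.09663269  0.00556429] [-0.14684106  1.34559096  0.19425304]
[{'xyz': [0.6313, -0.063, 0.0084], 'conf': 0.77}]
```

View pics/c.png

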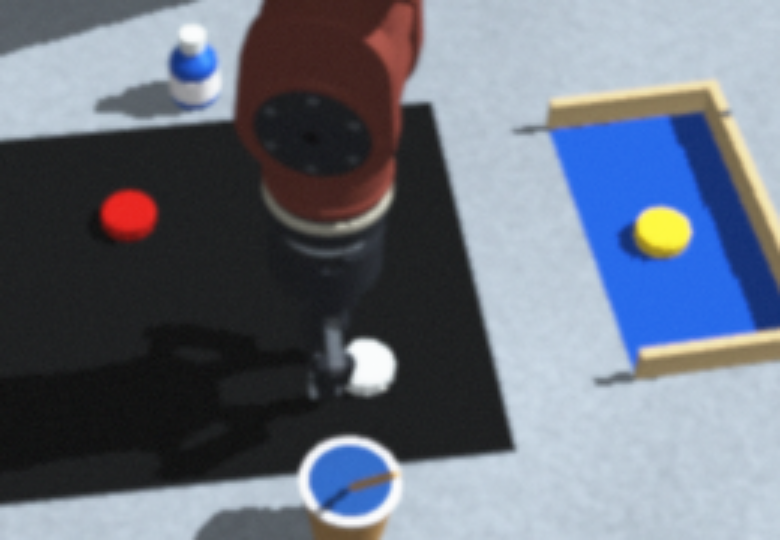

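Emit:
arm_command([
  [[0.35,0,0.8,-0.1,0],[0.35,-0.1,1.2,0,0],[0.35,-0.2,1.5,0,0],[0.35,-0.2,1.8,0,0],[0.35,-0.2,1.8,0,0]],
])

```text
clock: 8.22
eef_pos: [0.6235, -0.025, 0.0033]
eef_rot: [3.142, -0.0, 1.571]
contact_force: [0.5, 0.1, 0.3]
opening: 0.0298
grip_force: 0.2
```

Emit:
arm_command([
  [[0.35,-0.3,1.8,0,0],[0.35,-0.3,1.8,0,0],[0.35,-0.3,1.8,0,0],[0.35,-0.3,1.8,0,0],[0.35,-0.3,1.8,0,0]],
])

```text
clock: 8.85
eef_pos: [0.6085, 0.0647, 0.0033]
eef_rot: [3.141, -0.0, 1.571]
contact_force: [-0.4, 0.6, 1.0]
opening: 0.0301
grip_force: 0.1
```

```bash
python3 -c "
from h import *
s=state();print(s['eef_pos'],s['contact_force'])
read_camera('scene')
print(mark_of('scene','white_lid_center'))"
```

```text
[0.60854979 0.06465188 0.00332735] [-0.40809403  0.57620041  1.0224983 ]
[{'xyz': [0.6087, 0.0919, 0.0044], 'conf': 0.66}, {'xyz': [0.5364, 0.1833, 0.0072], 'conf': 0.32}]
```

Emit:
arm_command([
  [[0.35,-0.2,1.8,0,0],[0.35,-0.2,1.8,0,0],[0.35,-0.1,1.8,0,0],[0.35,-0.1,1.6,0,0],[0.35,0,1.2,0,0]],
])

```text
clock: 9.57
eef_pos: [0.6026, 0.1467, 0.0033]
eef_rot: [3.142, 0.0, 1.571]
contact_force: [-0.3, -0.6, 0.6]
opening: 0.0302
grip_force: 0.1
```

Emit:
arm_command([
  [[0.35,0,0.7,0,0],[0.35,0,0.4,0,0],[0.35,0,0,0,0],[0.35,0,-1,0,0],[0.35,0,-2,0,0]],
])

```text
clock: 10.2
eef_pos: [0.6027, 0.1254, 0.0033]
eef_rot: [3.141, 0.0, 1.571]
contact_force: [0.5, 0.0, 1.3]
opening: 0.0301
grip_force: 0.0
```

Emit:
arm_command([
  [[0.35,0,-1,6,0],[0.35,-2,-5,2,0],[0.35,-2,-5.5,0,0],[0.35,-2,-5.5,0,0],[0.35,-2,-5.5,0,0]],
])

```text
clock: 10.82
eef_pos: [0.5216, -0.1016, 0.0836]
eef_rot: [3.141, 0.001, 1.57]
contact_force: [0.3, -0.6, 0.5]
opening: 0.03
grip_force: 0.0
```

```bash
python3 -c "
from h import *
s=state();print(s['clock'],s['eef_pos'],s['contact_force'])
for c in ('scene','top'):
  read_camera(c)
  for n in ['yellow','red','white']: print(mark_of(c,n+'_lid_center')[:2])"
```

```text
10.825 [ 0.52155237 -0.10156412  0.08355971] [ 0.32960679 -0.62552269  0.46153494]
[{'xyz': [0.5367, 0.1816, 0.0049], 'conf': 0.58}, {'xyz': [0.534, 0.176, -0.0002], 'conf': 0.22}]
[{'xyz': [0.4692, -0.2256, 0.0032], 'conf': 0.74}]
[{'xyz': [0.6029, 0.1828, 0.0046], 'conf': 0.61}]
[{'xyz': [0.5326, 0.1801, 0.0109], 'conf': 0.63}]
[{'xyz': [0.4725, -0.2304, 0.007], 'conf': 0.86}]
[{'xyz': [0.6043, 0.184, 0.0102], 'conf': 0.93}, {'xyz': [0.4717, -0.2286, 0.0076], 'conf': 0.34}]
```

Emit:
arm_command([
  [[0.35,-1.2,-4.5,0,0],[0.35,-1.3,-4.5,0,0],[0.35,-1.3,-4.5,0,0],[0.35,-1.3,-4.1,0,0],[0.35,0,0,-4.5,0]],
])

```text
clock: 11.85
eef_pos: [0.4739, -0.2786, 0.0412]
eef_rot: [3.136, 0.006, 1.569]
contact_force: [0.9, 0.2, -1.2]
opening: 0.0298
grip_force: 0.0
```

Emit:
arm_command([
  [[0.35,0,0,-2.7,0],[0.35,0,0,-0.8,0],[0.35,0,0.4,0,0],[0.35,0,0.8,0,0],[0.35,0,0.8,0,0]],
])

```text
clock: 12.48
eef_pos: [0.4725, -0.2543, 0.0045]
eef_rot: [3.14, 0.001, 1.571]
contact_force: [0.3, 1.2, -0.7]
opening: 0.0299
grip_force: 0.0
```

```bash
python3 -c "
from h import *
s=state();print(s['clock'],s['eef_pos'],s['contact_force'])
im=read_camera('scene')[170:350,220:480];cv2.imwrite('pics/d.png',cv2.resize(im,None,fx=3,fy=3))
print(mark_of('scene','red_lid_center')[:2])"
```

```text
12.475 [ 0.47247946 -0.25427955  0.00451642] [ 0.31233554  1.21991035 -0.66615016]
[{'xyz': [0.4695, -0.224, 0.0044], 'conf': 0.5}]
```

View pics/d.png

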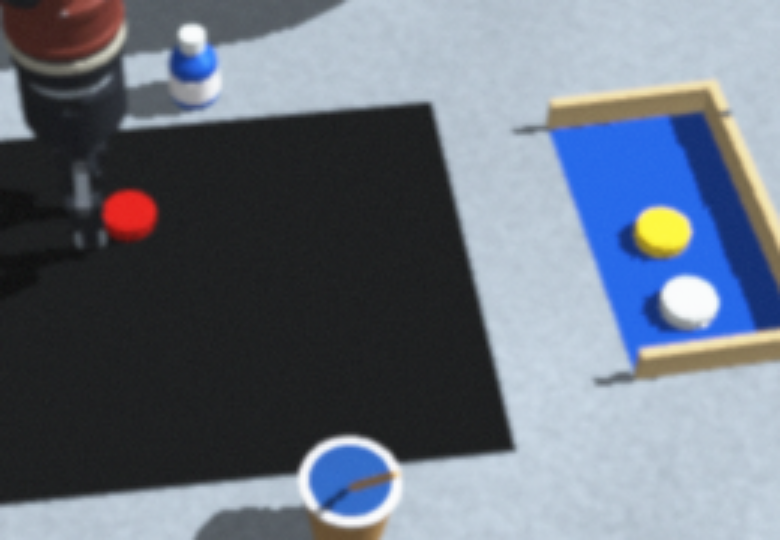

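Emit:
arm_command([
  [[0.35,0,0.9,-0.1,0],[0.35,0,1.3,0,0],[0.35,0,1.6,0,0],[0.35,0,1.8,0,0],[0.35,0,1.8,0,0]],
])

```text
clock: 13.2
eef_pos: [0.4717, -0.1791, 0.0023]
eef_rot: [-3.142, -0.0, 1.571]
contact_force: [0.2, 0.1, -0.1]
opening: 0.0297
grip_force: 0.1
```

Emit:
arm_command([
  [[0.35,0,1.8,0,0],[0.35,0,1.8,0,0],[0.35,0,1.8,0,0],[0.35,0,1.8,0,0],[0.35,0,1.8,0,0]],
])

```text
clock: 13.82
eef_pos: [0.4718, -0.0894, 0.0024]
eef_rot: [3.141, 0.0, 1.571]
contact_force: [0.4, -0.0, -0.6]
opening: 0.0296
grip_force: 0.1
```

Emit:
arm_command([
  [[0.35,-0.1,1.8,0,0],[0.35,-0.1,1.8,0,0],[0.35,-0.1,1.8,0,0],[0.35,0,1.8,0,0],[0.35,0,1.8,0,0]],
])

```text
clock: 14.45
eef_pos: [0.4686, 0.0006, 0.0023]
eef_rot: [3.141, 0.0, 1.571]
contact_force: [-0.4, -0.1, 0.1]
opening: 0.0298
grip_force: 0.1
```

```bash
python3 -c "
from h import *
s=state();print(s['clock'],s['eef_pos'],s['contact_force'])
read_camera('scene')
print(mark_of('scene','red_lid_center')[:2])"
```

```text
14.45 [0.46864155 0.00063203 0.00233368] [-0.37315262 -0.14268058  0.06095928]
[{'xyz': [0.4704, 0.0237, 0.0027], 'conf': 0.46}]
```

Emit:
arm_command([
  [[0.35,0,1.8,0,0],[0.35,0,1.8,0,0],[0.35,0,1.8,0,0],[0.35,0,1.8,0,0],[0.35,0,1.8,0,0]],
])

```text
clock: 15.18
eef_pos: [0.4689, 0.0897, 0.0024]
eef_rot: [3.141, 0.0, 1.57]
contact_force: [0.3, 0.0, -0.4]
opening: 0.0298
grip_force: 0.1
```

Emit:
arm_command([
  [[0.35,0,1.8,0,0],[0.35,0,1.6,0,0],[0.35,0,1.4,0,0],[0.35,0,1.0,0,0],[0.35,0,0.6,0,0]],
])

```text
clock: 15.8
eef_pos: [0.4687, 0.1539, 0.0023]
eef_rot: [3.142, 0.0, 1.571]
contact_force: [-0.2, -0.3, 0.4]
opening: 0.0303
grip_force: 0.1
```

Emit:
arm_command([
  [[0.35,0,0.3,0,0],[0.35,0,0,0,0],[0.35,0,-1,0,0],[0.35,0,-2,0,0],[0.35,0,-3,0,0]],
])

```text
clock: 16.42
eef_pos: [0.4687, 0.0954, 0.0023]
eef_rot: [3.141, 0.0, 1.571]
contact_force: [0.1, -0.5, 0.0]
opening: 0.0301
grip_force: 0.0
```

Emit:
arm_command([
  [[0.35,0,-4,4,0],[0.35,0,-5,4,0],[0.35,0,-5,4,0],[0.35,0,-5,3,0],[0.35,0,0,0,0]],
])

```text
clock: 17.05
eef_pos: [0.4697, -0.0955, 0.1531]
eef_rot: [3.138, 0.003, 1.566]
contact_force: [-0.1, -0.2, -0.6]
opening: 0.0297
grip_force: 0.0
```

```bash
python3 -c "
from h import *
s=state();print(s['clock'],s['eef_pos'],s['contact_force'])
for c in ('scene','top'):
  im=read_camera(c)
  for n in ['yellow','red','white']: print(mark_of(c,n+'_lid_center')[:1])
for n in ['paper_cup','paint_bottle','tape_roll']: print(mark_of('top',n)[:1])
cv2.imwrite('pics/e.png',im)"
```

```text
17.05 [ 0.46965861 -0.09548384  0.15310761] [-0.08433871 -0.22676277 -0.58751342]
[{'xyz': [0.5339, 0.1817, 0.0038], 'conf': 0.58}]
[{'xyz': [0.4686, 0.1797, 0.0047], 'conf': 0.79}]
[{'xyz': [0.6029, 0.1855, 0.0039], 'conf': 0.58}]
[{'xyz': [0.5361, 0.179, 0.0087], 'conf': 0.88}]
[{'xyz': [0.4707, 0.1769, 0.0037], 'conf': 0.87}]
[{'xyz': [0.6029, 0.1827, 0.0075], 'conf': 0.88}]
[{'xyz': [0.7612, -0.0981, 0.0055], 'conf': 0.67}]
[{'xyz': [0.34, -0.1646, 0.0006], 'conf': 0.41}]
[{'xyz': [0.5537, -0.427, -0.0042], 'conf': 0.6}]
```

View pics/e.png

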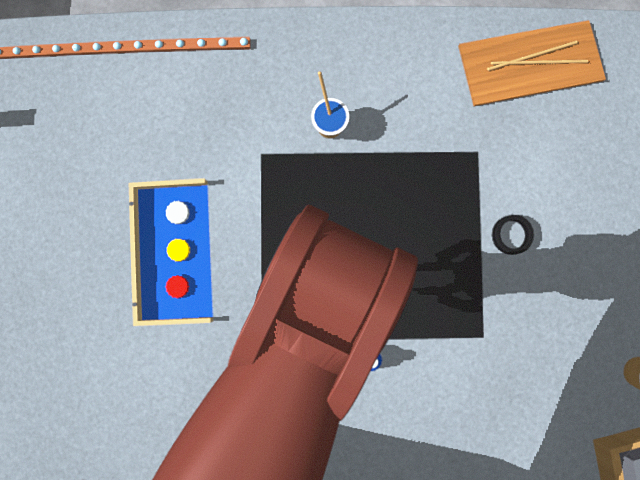

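The top view shows all three lids flat inside the tray: white (177,212), yellow (178,250) and red (177,287). Each is well past the wall ends, and the cup, bottle and tape roll haven't moved.

```bash
python3 -c "
from rig import *
print(finish_job())"
```

```text
the job is handed in; nothing more can be done
None
```

The job is handed in at about 17 s on the clock: the red, yellow and white lids were slid into the tray and lie flat about 55 mm past its mouth (lid centres), with the cup, bottle and tape roll still where they stood.

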